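# Line up the storage jars by height

## Robot

A 6-joint arm with a two-finger parallel gripper is mounted at the origin on a cart in front of the work surface, level with it; the furniture and walls round the work are solid. World frame = base frame: x ahead of the robot, y to its left, z up, the work surface at z = 0. Lengths are in m, angles in degrees, forces in N, time in s.
With the tool pointing down it reaches from about 0.375 to 0.75 m from the base axis. Payload 9 kg.
Tool frame: the origin (TCP) lies where the fingers leave the gripper's body, on its centre line; the fingertips stand 73 mm ahead of it and the grasp point (between the pads) lies 54 mm ahead of it (robot.tip_reach is the distance from the TCP to the fingertips, in m); z points along the fingers, y is the line along which they close (so a half turn about z gives the same grasp; the last joint's range is limited). The gripper opens to 85 mm and grips with 20 to 120 N. Pads are 22 mm wide; open, the fingers measure 114 mm over their backs; the gripper's body (76 mm by 85 mm) begins 54 mm behind the grasp point. The pads swing forward as they close: fully open they stand 13 mm farther back than shut.
Start: joints at [56.74, 5.964, 5.575, 89.605, 0, 77.527], TCP at [0.213, 0.561, 0.304] pointing down, gripper open.
Joint ranges: [-171.21, 171.21], [-48.23, 106.86], [-62.78, 66.21], [-105.2, 120.99], [-86.42, 89.51], [-180, 180]. Speed limits (degrees/s): [127.2, 127.2, 147.25, 180, 180, 180].

## Interface

Orientations are given as [roll, pitch, yaw] about the fixed x, y, z axes, in that order (R = Rz(yaw) Ry(pitch) Rx(roll)).
In Python, from plant import robot gives the robot as it stands. Calls block until the motion is done:
- robot.move_pose(position, orientation): joint-space move of the TCP to a pose.
- robot.line_to(position, vel=0.15, rotation=None, guard=None): straight line of the TCP; rotation=None keeps the orientation; vel is the mean speed in m/s. With guard (N) it stops when the force on the tool has changed by that much, and returns True; else False.
- robot.goto_joints(angles): joint-space move.
- robot.set_gripper(opening): finger opening in m; the grip force is fixed at half the most; returns when the fingers have stopped.
- robot.pause(seconds).
- robot.ik(position, orientation): joint angles nearest the present ones, or None.
- robot.observe(): the state.
- robot.grab_frame(name): name is "side" or "top"; returns the picture (420x560x3 uint8, blue, green, red); there is no depth.
- robot.get_calibration(name): a dict with "vertical_fov" (degrees; the focal length in pixels is half the picture's height over the tangent of half this angle, whatever the lens; pixels are square), "cx", "cy" (the principal point, pixels), "k1" (the pictures are not rectified: a ray, as slopes to the right and down, at radius r is drawn at 1 + k1 r^2 times it, then the intrinsics apply), "rvec" (rotation vector, rad) and "tvec" (3), from world to camera coordinates, as OpenCV has them. Camera axes: x right, y down, z forward; pixel columns grow to the right and rows downward; lengths in m; the calibration is good to about 2 mm. A picture is of the moment at which its call begins. get_calibration takes no time and is no camera call.
A pose or a line that the arm cannot do raises robot.IKError and nothing moves.
- robot.job_done(): hands the job in; it is judged then, once.
The state is a dict: "time": time; "q": joint angles; "qvel": joint speeds; "joint_torque": joint torques, N m; "tool_pos": TCP position; "tcp_rot": TCP orientation; "ft_force": force on the tool from outside, world axes, zero at the start; "torque": the same for the moment, N m; "gripper_width": finger opening in m; "gripper_force": force on a finger pad.
Only numpy, scipy, OpenCV 4.12 (cv2) and the standard library are available. Lean on these libraries where they do the work, as an engineer would, in place of code of your own. Each camera call takes 0.05 s, during which the arm holds its last target. There are 200 camera calls.

## Task

Line the four glass storage jars that stand along the front of the worktop up by height on the row of stone coasters (not the jars standing at the back wall), one jar centred on each coaster, so that the row rises from the ramekin at one end to the pepper mill at the other: shortest jar next to the ramekin, tallest next to the mill. Never let a jar or the mill topple, leave the mill and the ramekin where they stand, and leave every jar standing upright and still.

Things in the scene. Friction and masses are not known exactly. Their poses are not given: they have to be found in the camera images.
- jar_a: Shortest glass storage jar, 75 mm tall and 54 mm wide, round, plain pale grey-white lid, brown contents; 0.17 kg. Origin: centre of its underside; z up; x and y square to any flat sides. Loose, one of the four in front of the runner (not those by the back wall), turned at most 0.35 rad. Grip below the lid (top 15 mm).
- jar_b: Second shortest glass storage jar, 85 mm tall and 60 mm wide, round, black lid, pale contents; 0.21 kg. Origin: centre of its underside; z up; x and y square to any flat sides. Loose, one of the four in front of the runner (not those by the back wall), turned at most 0.35 rad. Grip below the lid (top 15 mm).
- jar_c: Second tallest glass storage jar, 98 mm tall and 68 mm wide across its flat sides, square with rounded corners, mottled brass-coloured lid, greenish contents; 0.26 kg. Origin: centre of its underside; z up; x and y square to any flat sides. Loose, one of the four in front of the runner (not those by the back wall), turned at most 0.35 rad. Grip below the lid (top 15 mm).
- jar_d: Tallest glass storage jar, 110 mm tall and 62 mm wide across its flat sides, square with rounded corners, black lid, grey contents; 0.24 kg. Origin: centre of its underside; z up; x and y square to any flat sides. Loose, one of the four in front of the runner (not those by the back wall), turned at most 0.35 rad. Grip below the lid (top 15 mm).
- coaster_0: One of four alike round white stone coasters, 88 mm across, 6 mm thick, fixed in a straight row at 100 mm spacing on a dark wooden runner board (8 mm high). Origin: centre of its underside, so its flat top is 6 mm above. Its y axis runs along the row. The numbering of the coasters says nothing about their order in the row.
- coaster_1: One of four alike round white stone coasters, 88 mm across, 6 mm thick, fixed in a straight row at 100 mm spacing on a dark wooden runner board (8 mm high). Origin: centre of its underside, so its flat top is 6 mm above. Its y axis runs along the row. The numbering of the coasters says nothing about their order in the row.
- coaster_2: One of four alike round white stone coasters, 88 mm across, 6 mm thick, fixed in a straight row at 100 mm spacing on a dark wooden runner board (8 mm high). Origin: centre of its underside, so its flat top is 6 mm above. Its y axis runs along the row. The numbering of the coasters says nothing about their order in the row.
- coaster_3: One of four alike round white stone coasters, 88 mm across, 6 mm thick, fixed in a straight row at 100 mm spacing on a dark wooden runner board (8 mm high). Origin: centre of its underside, so its flat top is 6 mm above. Its y axis runs along the row. The numbering of the coasters says nothing about their order in the row.
- mill: Dark brown wooden pepper mill, 58 mm wide and 180 mm tall, loose, standing at one end of the row, 115 mm beyond the centre of the last coaster, in line with the row. Origin: centre of its underside.
- ramekin: White ramekin (small round dish), 80 mm wide and 42 mm tall, loose, standing at the other end of the row, 115 mm beyond the centre of the last coaster, in line with the row. Origin: centre of its underside.
Mind the look-alikes: they are no part of the job. What is shaped like the jar_c but orange or turquoise is not meant.

How it is judged:
By the outcome, as a careful person would: the job done as asked, in the order asked, and still so for the second after the job is handed in, with the robot touching nothing.
It also fails if it takes over 93 s, if anything falls off the work surface, if the arm or the gripper's body presses on something with over 40 N, if the wrist force passes 120 N, or if a joint passes its speed limit or range.

## Working session

There is one attempt and no reset: what is moved stays moved. The work goes in short steps, each a Python script; the robot and the scene stay as the last script left them, time stands still between calls to the robot, and variables do not carry over. Pictures are saved under pics/ and viewed, at most 14 in all, crops included, and the job is handed in when it is done.

```bash
ls; mkdir -p pics; python3 - <<'E'
from plant import robot
import cv2
for n in("top","side"):
    cv2.imwrite(f"pics/{n}0.png",robot.grab_frame(n)); print(n,robot.get_calibration(n))
print(robot.observe())
E
```

```text
pics
top {'vertical_fov': 54.46973300310775, 'cx': 275.1242339165934, 'cy': 205.6381488050725, 'k1': -0.0710426922484439, 'rvec': array([ 2.18497739, -2.13276679,  0.09635998]), 'tvec': array([0.12955996, 0.54649636, 1.32743243])}
side {'vertical_fov': 55.79838846215057, 'cx': 284.3619015844671, 'cy': 209.0241640345655, 'k1': -0.0586587371283356, 'rvec': array([ 2.14116516, -0.13027865,  0.07146291]), 'tvec': array([-0.5021447 ,  0.12627318,  1.22222335])}
{'time': 0.1, 'q': array([ 5.67404085e+01,  5.99740100e+00,  5.53298775e+00,  8.96051887e+01,
       -1.22928149e-03,  7.75255184e+01]), 'qvel': array([-0.00220472, -0.16709521,  0.11755483, -0.02961205, -0.00023819,
        0.08177753]), 'joint_torque': array([ 5.41956266e-03, -5.58208001e+01,  5.04718816e+01,  1.30933055e-02,
       -3.69007257e-04,  3.28968076e-05]), 'tool_pos': array([0.21280825, 0.56076856, 0.30319166]), 'tcp_rot': array([-1.79931776e+02, -1.38340894e-02,  1.59214883e+02]), 'ft_force': array([ 0.40840675, -1.09392277, -0.02906191]), 'torque': array([ 0.03540906, -0.02178942,  0.00867202]), 'gripper_force': 0.0, 'gripper_width': 0.085446987757547}
```

View pics/top0.png

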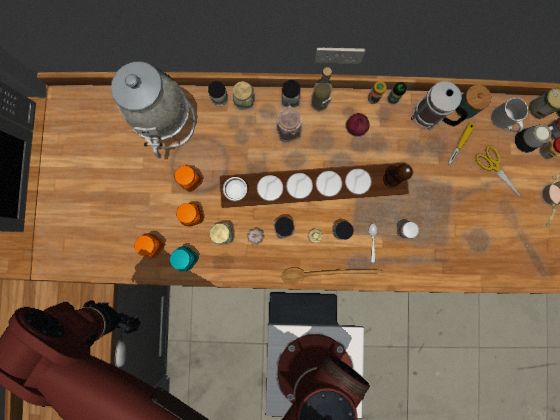

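View pics/side0.png

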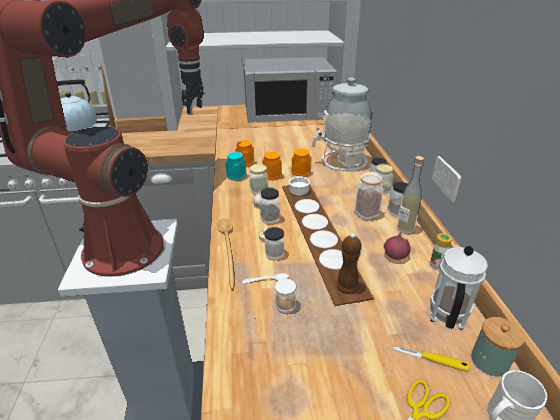

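Top view: ramekin at (235,188), coasters at (270,187), (300,185), (329,183), (358,181), mill at (398,175). Candidates in front of the runner are a brass lid at (220,233), black lids at (285,227) and (343,230), a pale lid at (409,230), and small bulbs at (255,236) and (315,236). I'll enlarge both views to confirm.

```bash
python3 - <<'E'
import cv2
a=cv2.imread("pics/top0.png")[150:285,130:430]
b=cv2.imread("pics/side0.png")[130:320,205:385]
cv2.imwrite("pics/c1.png",cv2.resize(a,None,fx=2.66,fy=2.66,interpolation=cv2.INTER_CUBIC))
cv2.imwrite("pics/c2.png",cv2.resize(b,None,fx=3.1,fy=3.1,interpolation=cv2.INTER_CUBIC))
E
```

```text
(no output)
```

View pics/c1.png

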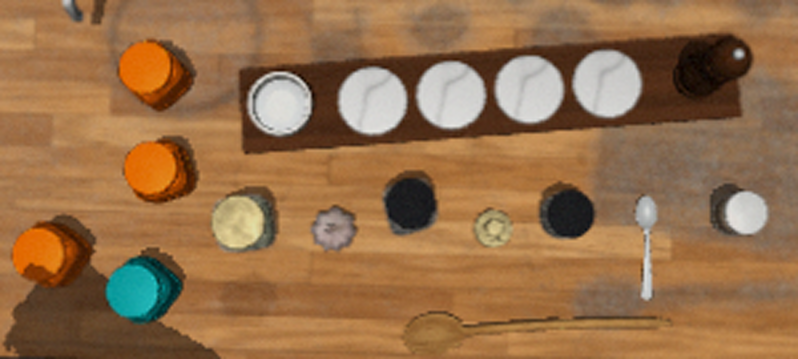

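View pics/c2.png

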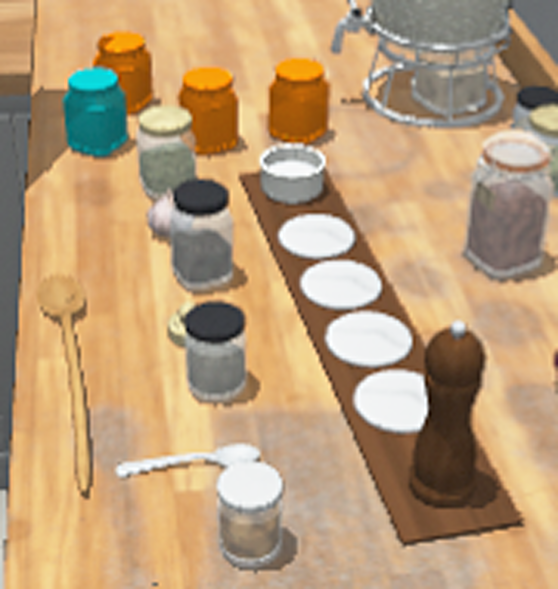

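Identification:
- **jar_c:** brass lid with a square, greenish body at top-view (220,233).
- **jar_d:** black lid with a taller, square, grey body at (285,227).
- **jar_b:** black lid with a round, lower body at (343,230).
- **jar_a:** pale lid with brown contents at (409,230).

The orange and turquoise pots and the garlic and ginger bulbs are not part of the job. Next I'll measure positions.

```bash
cat > h.py <<'E'
import cv2, numpy as np
from plant import robot
def cam(n):
    c=robot.get_calibration(n); R=cv2.Rodrigues(c["rvec"])[0]; t=np.array(c["tvec"]).ravel()
    return c,R,t,210/np.tan(np.radians(c["vertical_fov"]/2))
def cast(n,u,v,z):
    c,R,t,f=cam(n); K=np.array([[f,0,c["cx"]],[0,f,c["cy"]],[0,0,1]])
    p=cv2.undistortPoints(np.array([[[u,v]]],float),K,np.array([c["k1"],0,0,0]))[0,0]
    C=-R.T@t; d=R.T@np.array([*p,1]); return (C+d*(z-C[2])/d[2])
def proj(n,P):
    c,R,t,f=cam(n); K=np.array([[f,0,c["cx"]],[0,f,c["cy"]],[0,0,1]])
    return cv2.projectPoints(np.array([P],float),c["rvec"],t,K,np.array([c["k1"],0,0,0]))[0][0,0]
def mask(img,kind):
    hsv=cv2.cvtColor(img,cv2.COLOR_BGR2HSV); h,s,v=cv2.split(hsv)
    m={"black":v<60,"white":(s<40)&(v>170),"brass":(h>21)&(h<34)&(s>50)&(v>130)}[kind]
    return m.astype(np.uint8)
def blob(img,kind,u,v,r=22):
    m=mask(img,kind); w=np.zeros_like(m); cv2.circle(w,(int(u),int(v)),r,1,-1); m&=w
    k,l,st,ce=cv2.connectedComponentsWithStats(m)
    if k<2: return None
    i=1+np.argmax(st[1:,4]); 
    cs=cv2.findContours((l==i).astype(np.uint8),cv2.RETR_EXTERNAL,cv2.CHAIN_APPROX_NONE)[0]
    hull=cv2.convexHull(max(cs,key=len)); M=cv2.moments(hull)
    return M["m10"]/M["m00"],M["m01"]/M["m00"],st[i]
JARS={"a":("white",.075,(409,230)),"b":("black",.085,(343,230)),"c":("brass",.098,(220,233)),"d":("black",.110,(285,227))}
E
python3 - <<'E'
from h import *
np.set_printoptions(precision=4,suppress=True)
T=cv2.imread("pics/top0.png");S=cv2.imread("pics/side0.png")
print("cams",[-cam(n)[1].T@cam(n)[2] for n in("top","side")])
for j,(k,hh,(u,v)) in JARS.items():
    b=blob(T,k,u,v,16); p=cast("top",b[0],b[1],hh-.003)
    q=proj("side",[p[0],p[1],hh-.006]); s=blob(S,k,q[0],q[1],16)
    print(j,b[:2],b[2],p,"side",q, s and (s[:2],s[2],cast("side",s[0],s[1],hh-.006)))
for (u,v) in [(270,187),(300,185),(329,183),(358,181),(235,188)]:
    b=blob(T,"white",u,v,19 if u==235 else 17); p=cast("top",b[0],b[1],.014 if u>240 else .05)
    q=proj("side",p); s=blob(S,"white",q[0],q[1],16)
    print(b[:2],b[2],p,q,s and (s[2],cast("side",s[0],s[1],.014)))
E
```

```text
cams [array([0.4   , 0.1183, 1.3797]), array([ 0.3818, -1.012 ,  0.7694])]
a (410.012487992315, 229.5225744476465) [403 222  15  16 191] [ 0.4717 -0.2933  0.072 ] side [285.0536 287.2331] ((283.65401459854013, 283.2700729927007), array([273, 273,  23,  21, 341], dtype=int32), array([ 0.47  , -0.2788,  0.069 ]))
b (343.36468984321743, 229.90933878663938) [334 221  19  18 256] [ 0.4652 -0.077   0.082 ] side [273.7906 233.187 ] ((273.5, 236.81609195402297), array([265, 235,  18,   5,  37], dtype=int32), array([ 0.4626, -0.0945,  0.079 ]))
c (219.08362573099413, 233.24035087719298) [210 224  19  20 287] [0.4446 0.3162 0.095 ] side [257.8224 168.7713] ((257.6122112211221, 168.1089108910891), array([250, 164,  17,   9, 113], dtype=int32), array([0.4442, 0.3218, 0.092 ]))
d (284.037037037037, 226.13873195229127) [275 217  19  19 284] [0.4714 0.1119 0.107 ] side [269.8583 193.1642] ((268.6875, 195.29166666666666), array([261, 192,  17,   7,  46], dtype=int32), array([0.4663, 0.0988, 0.104 ]))
(269.6827661909989, 187.5272594218807) [258 176  25  24 482] [0.6061 0.163  0.014 ] [306.7294 205.3715] (array([295, 199,  24,  14, 268], dtype=int32), array([0.6056, 0.162 , 0.014 ]))
(299.05970695970694, 185.4399267399267) [287 174  25  24 478] [0.6155 0.0638 0.014 ] [314.4677 220.8807] (array([302, 214,  26,  15, 319], dtype=int32), array([0.6158, 0.0626, 0.014 ]))
(328.58099513655065, 183.16161616161617) [317 171  24  25 470] [ 0.6256 -0.036   0.014 ] [323.4646 238.4931] (array([310, 230,  28,  18, 385], dtype=int32), array([ 0.6255, -0.0372,  0.014 ]))
(357.8658536585366, 181.06171470805617) [346 169  25  25 470] [ 0.6352 -0.1352  0.014 ] [333.479  258.4545] (array([319, 249,  24,  20, 388], dtype=int32), array([ 0.6288, -0.1345,  0.014 ]))
(234.70943245403677, 188.33613109512387) [223 177  24  24 373] [0.5954 0.2772 0.05  ] [299.0758 181.2799] (array([289, 176,  21,  12, 129], dtype=int32), array([0.6054, 0.3406, 0.014 ]))
```

```bash
python3 - <<'E'
import cv2,numpy as np
T=cv2.imread("pics/top0.png");S=cv2.imread("pics/side0.png")
cs=[T[212:252,200:246],S[160:200,240:286],T[208:248,262:308],S[184:224,248:294]]
cs=[cv2.resize(c,(391,290),interpolation=cv2.INTER_CUBIC) for c in cs]
cv2.imwrite("pics/cd.png",np.vstack([np.hstack(cs[:2]),np.hstack(cs[2:])]))
E
```

```text
(no output)
```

View pics/cd.png

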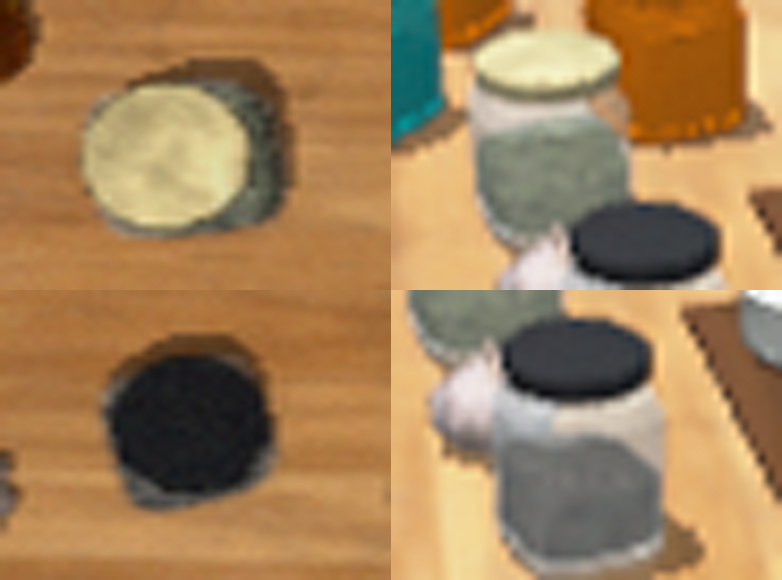

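```bash
cat >> h.py <<'E'
COAST={"a":(.6061,.163),"b":(.6155,.0638),"c":(.6256,-.036),"d":(.6352,-.1352)}
PICK={"a":(.4717,-.2933,5),"b":(.4652,-.077,5),"c":(.4446,.3162,5),"d":(.4714,.1119,14)}
H=.28
def rpy(phi):
    c=[[180,0,(phi+s+180)%360-180] for s in(90,-90)]
    return c
def best(p,phi):
    q0=robot.observe()["q"]; o=[(np.abs(np.array(q)-q0).max(),r) for r in rpy(phi) if (q:=robot.ik(p,r)) is not None]
    return min(o)[1]
def carry(j,src,phi,dst,phi2=5.5,z0=0.,z1=.014):
    dz=JARS[j][1]+.008
    robot.set_gripper(.085)
    p=[*src[:2],H]; r=best(p,phi); robot.move_pose(p,r)
    if robot.line_to([*src[:2],dz+z0],vel=.18,guard=12):
        print("hit on descent",robot.observe()["tool_pos"]); robot.line_to(p); return
    robot.set_gripper(.03); o=robot.observe(); print("grip",o["gripper_width"],o["gripper_force"],o["time"])
    robot.line_to([*src[:2],H],vel=.15)
    yaw=r[2]+phi2-phi
    p=[*dst[:2],H]; robot.move_pose(p,[180,0,yaw]); 
    robot.line_to([*dst[:2],dz+z1+.012],vel=.15)
    g=robot.line_to([*dst[:2],dz+z1-.004],vel=.02,guard=5); o=robot.observe()
    print("down",g,o["tool_pos"],o["tool_pos"][2]-dz,o["gripper_width"])
    robot.set_gripper(.085); robot.line_to(p,vel=.18); print("t",robot.observe()["time"])
E
python3 - <<'E'
from h import *
carry("c",PICK["c"],5,COAST["c"])
robot.pause(.2)
cv2.imwrite("pics/t1.png",robot.grab_frame("top"));S=robot.grab_frame("side");cv2.imwrite("pics/s1.png",S)
E
```

```text
grip 0.06466197545693031 66.74317720346153 3.0333
down True [ 0.62562328 -0.03598681  0.1219498 ] 0.01594979918538819 0.06470721772526301
t 8.875
```

View pics/s1.png

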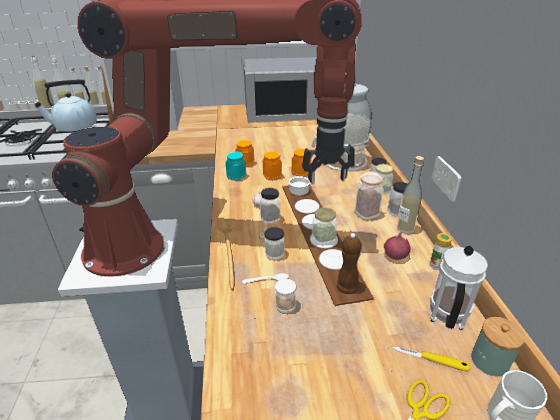

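jar_c stands upright on its coaster at about (323,225) in the side view. That took under 9 s, so I'll carry on with the others.

```bash
python3 - <<'E'
from h import *
for j in "dba": carry(j,PICK[j],PICK[j][2],COAST[j])
robot.move_pose([.3,.45,.3],best([.3,.45,.3],5))
robot.pause(.2)
T=robot.grab_frame("top");cv2.imwrite("pics/t2.png",T);S=robot.grab_frame("side");cv2.imwrite("pics/s2.png",S)
print(robot.observe()["time"])
for j,(k,hh,_) in JARS.items():
    q=proj("top",[*COAST[j],hh+.011]); b=blob(T,k,*q,15); p=cast("top",b[0],b[1],hh+.011); print(j,b[2],1e3*(p[:2]-COAST[j]))
cv2.imwrite("pics/f.png",np.vstack([cv2.resize(T[150:220,215:425],(780,260),interpolation=2),cv2.resize(S[160:310,205:405],(440,330),interpolation=2,dst=None) if 0 else cv2.copyMakeBorder(cv2.resize(S[160:310,205:405],(440,330),interpolation=2),0,0,0,340,cv2.BORDER_CONSTANT)]))
E
```

```text
grip 0.06037635445844987 63.97899374482222 11.6583
down True [ 0.63522722 -0.13518032  0.13354418] 0.015544180063762514 0.06030603394226397
t 17.0
grip 0.056851687411830394 64.49341491563246 19.5583
down True [0.61549643 0.06382287 0.10844654] 0.015446543066047314 0.05695376262347168
t 25.0917
grip 0.051887742799332434 63.41340602317359 28.3917
down True [0.60609431 0.16301137 0.09823007] 0.015230072931353589 0.05179121738978498
t 35.0583
36.9083
a [258 176  25  24 406] [-10.14345466  -2.25307617]
b [292 173  18  18 247] [-0.12945802 -1.70291154]
c [322 169  20  20 289] [-1.19008417  0.68820598]
d [354 166  20  20 302] [-0.49740672  2.75940994]
```

View pics/f.png

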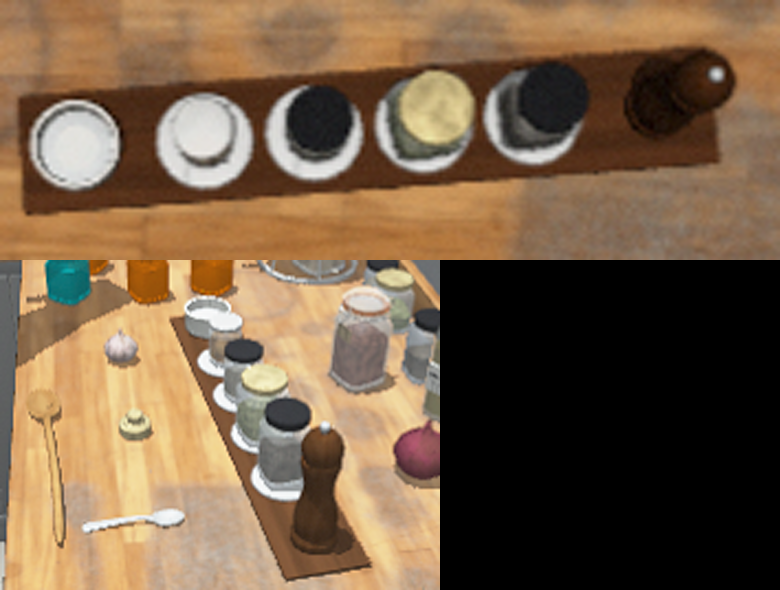

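All four jars stand upright in rising order from ramekin to mill. b, c and d are within 3 mm of centre. jar_a's white lid merged with the coaster in the mask, so I'll check it from the lid pixels in the crop, about (205,128), i.e. (270.2,184.5) in the full frame.

```bash
python3 - <<'E'
from h import *
print(1e3*(cast("top",270.2,184.5,.089)[:2]-COAST["a"]))
S=cv2.imread("pics/s2.png"); print(proj("side",[*COAST["a"],.089]))
T=cv2.imread("pics/t2.png"); g=cv2.cvtColor(T,6)
cv2.imwrite("pics/a.png",np.hstack([cv2.resize(T[165:205,245:295],(400,320),interpolation=2),cv2.resize(S[175:215,285:335],(400,320),interpolation=2)]))
E
```

```text
[-1.50607419 -3.87182412]
[307.39940859 187.05121025]
```

View pics/a.png

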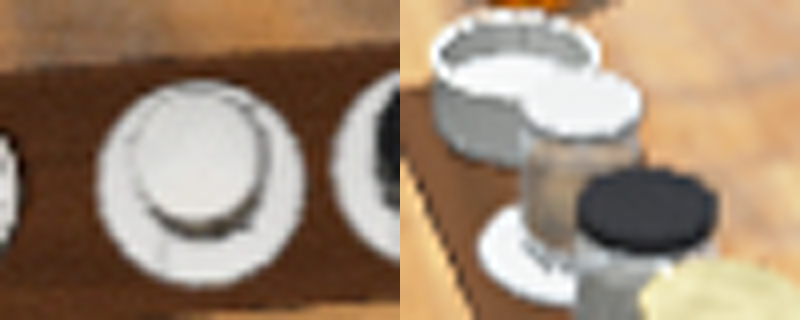

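jar_a's lid is at (269.6,184.0) in the top view and (307.9,187.5) in the side view, against an expected (307.4,187.1). That puts it within about 4 mm of centre.

```bash
python3 -c "
from plant import robot
print(robot.job_done())"
```

```text
the job is handed in; nothing more can be done
None
```

The job is handed in: the four jars stand upright on the coasters, rising from the ramekin to the mill, each centred to within about 4 mm by camera, after about 37 s of robot time; the judge's verdict was not shown.

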